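Back off the locking ring of the filter holder

ROBOT

A 7-joint arm with a two-finger parallel gripper is mounted at the origin on the work surface; the furniture and walls round the work are solid. World frame = base frame: x ahead of the robot, y to its left, z up, the work surface at z = 0. Lengths are in m, angles in rad, forces in N, time in s.
With the tool pointing down it reaches from about 0.425 to 0.875 m from the base axis. Payload 4.7 kg.
Tool frame: the origin (TCP) lies at the very end of the fingers, on their centre line; the grasp point (between the pads) lies 19 mm behind it; z points along the fingers, y is the line along which they close (so a half turn about z gives the same grasp; the last joint's range is limited). The gripper opens to 87 mm and grips with 3 to 60 N. Pads are 19 mm wide; open, the fingers measure 117 mm over their backs; the gripper's body (75 mm by 190 mm) begins 51 mm behind the grasp point.
Start: joints at [0.014, 0.321, -0.07, 1.45, 0.023, 1.371, -0.057], TCP at [0.65, -0, 0.223] pointing down, gripper open.
Joint ranges: [-2.86, 2.86], [-0.3, 2.09], [-1.38, 1.24], [0.06, 2.45], [-1.56, 4.7], [0.09, 2.05], [-2.69, 2.69]. Speed limits (rad/s): [2.57, 2.57, 3.14, 3.14, 3.14, 3.14, 3.14].

INTERFACE

Orientations are given as a rotation vector (axis times angle).
In Python, from bench import ctrl gives the robot as it stands.
- The arm moves only by the shell command python3 -m jog 'ROWS' [FORCE]. ROWS is JSON, a list that holds one entry, the list of rows, each a list of 7 numbers: the shift along the tool's x, y, z in mm, then the turn, a rotation vector about the tool's x, y, z in degrees, then the finger opening in mm, from 0 to 87. A call has 1 to 10 rows; each row is the pose to reach, as a shift and turn from the pose commanded when the call began, along the tool's axes at that moment; what a row does not reach only later rows make up. A row lasts 1/10 s, in which the tool goes at most 50 mm and 8.59 degrees, less where a joint would pass 70% of its speed; a pose out of reach is approached as far as the arm can. A call with a gripper value outside its range is refused whole. The fingers move at their own pace and stop on an object; FORCE is the grip in N (left out, the last holds). Time passes only in rows, so rows that repeat a pose let the fingers close. It gives the time, the measured TCP pose, the force, the opening and the grip force at its end, in the units of the state.
- ctrl.get_state(): the state, without advancing time (a new reading comes with each control period).
- ctrl.get_image(name): name is "scene" or "side" or "wrist"; returns a dict with "image" (384x512x3 uint8, red, green, blue), "depth" (384x512 float32, m along the optical axis (not along the pixel's ray), 0 where there is no reading), "fov_y" (degrees; the focal length in pixels is half the picture's height over the tangent of half this angle, whatever the lens; pixels are square), "cx", "cy" (the principal point, pixels), "k1" (the pictures are not rectified: a ray, as slopes to the right and down, at radius r is drawn at 1 + k1 r^2 times it, then the intrinsics apply), "rvec" (rotation vector, rad) and "tvec" (3), from world to camera coordinates, as OpenCV has them. Camera axes: x right, y down, z forward; pixel columns grow to the right and rows downward; lengths in m; the calibration is good to about 2 mm. A picture is of the moment at which its call begins.
- ctrl.close_job(): hands the job in; it is judged then, once.
The state is a dict: "time": time; "joint_positions": joint angles; "qd": joint speeds; "joint_torque": joint torques, N m; "position": TCP position; "tool_rot": TCP orientation; "ft_force": force on the tool from outside, world axes, zero at the start; "torque": the same for the moment, N m; "grip_width": opening from 0.0 (shut) to 1.0 (fully open); "grip_force": force on a finger pad.
Only numpy, scipy, OpenCV 4.12 (cv2) and the standard library are available. Lean on these libraries where they do the work, as an engineer would, in place of code of your own. Each camera call takes 0.05 s, during which the arm holds its last target. There are 200 camera calls.

TASK

Loosen the knurled locking ring of the wider of the two filter holders by rolling a fingertip along its rim, anticlockwise seen from above: first bring the ring's black pointer bar round to the black index bar on the fixed white cap, then count two full turns more and stop with the pointer in line with the index again. Lift nothing, and leave the narrower holder's ring and the loose things round about as they are.

Things in the scene. Friction and masses are not known exactly. Their poses are not given: they have to be found in the camera images.
- wide_holder: the wider filter holder, fixed upright on the worktop: aluminium foot 98 mm across, 6 mm thick, waist at most 84 mm; steel knurled ring 100 mm across, from 55 to 81 mm above the worktop; inside it a fixed white cap, 62 mm across, 4 mm higher than the ring, with a thin central port up to 109 mm. Origin at the centre of the underside; the index bar points to its -x
- wide_ring (a joint): angle of the wide holder's ring (rad): grows as it is loosened, anticlockwise seen from above; at 0, 6.283 and 12.566 the pointer meets the index. Starts between -2.4 and -0.4, so the first meeting is at 0 and two full turns more is 12.566. Stops at -2.7 and 15. It turns about the holder's upright axis, does not rise, needs 0.07 N m (1.5 N at the rim) and stays where it is left
- wide_holder_axis (a point): centre of the wide ring, on its axis, 68 mm above the worktop at half the height of the rim. The rim has 28 upright round ribs, 11 mm apart, 2 mm proud of the drum between them (100 mm across over the ribs, 96 mm between), so a fingertip that presses lightly on the rim from outside and moves along it takes the ring with it
- wide_ring_pointer (a point): middle of the black pointer bar on the ring's top face (13 mm long, 10 mm wide, 39 mm from the axis, 82 mm above the worktop); it turns with the ring and lies on the same line from the axis as the index bar when the two meet
- wide_holder_index (a point): middle of the black index bar (12 mm long, 10 mm wide) on the fixed white cap of the wide holder, 24 mm from the axis, 87 mm above the worktop
- narrow_holder: the narrower filter holder, of the same kind, fixed to the worktop: foot and ring 63 to 64 mm across, ring from 40 to 60 mm and port top 88 mm above the worktop; to be left as it is. Origin at the centre of its underside
- narrow_ring (a joint): turning angle of the narrow holder's ring (rad), starts at 0 and must stay there
- bottle: small square white reagent bottle with a screw cap, 44x49x88 mm, stands loose on the worktop; origin at the centre of its underside, z up; leave it standing
- cup: white specimen cup with lid, 58 mm across, 62 mm high, stands loose on the worktop; origin at the centre of its underside, z up; leave it standing
- dropper: small red dropper bottle, 36 mm across, 103 mm high, stands loose on the worktop; origin at the centre of its underside, z up; leave it standing
- beaker: clear plastic beaker, 55 mm across, 73 mm high, stands loose on the worktop; origin at the centre of its underside, z up; leave it standing
There are look-alikes about, which are no part of the job. What is shaped like the narrow_holder but orange or turquoise is not meant.

How it is judged:
By the outcome, as a careful person would: the job done as asked, in the order asked, and still so for the second after the job is handed in, with the robot touching nothing.
It also fails if it takes over 48 s, if anything falls off the work surface, if the arm or the gripper's body presses on something with over 40 N, if the wrist force passes 120 N, or if a joint passes its speed limit or range.

## Working session

There is one attempt and no reset: what is moved stays moved. The work goes in short steps, Python scripts to look and compute and a shell command to move; the robot and the scene stay as the last step left them, time stands still between calls to the robot, and variables do not carry over. Pictures are saved under pics/ and viewed, at most 10 in all, crops included, and the job is handed in when it is done.

```bash
ls; mkdir -p pics; cat > h.py <<'E'
import numpy as np, cv2
from bench import ctrl
def cam(n):
    d=ctrl.get_image(n); im=d["image"]; f=im.shape[0]/2/np.tan(np.radians(d["fov_y"])/2)
    d["f"]=f; d["R"]=cv2.Rodrigues(np.array(d["rvec"],float))[0]; d["t"]=np.array(d["tvec"],float); return d
def rays(d,uv):
    uv=np.atleast_2d(np.array(uv,float)); p=(uv-[d["cx"],d["cy"]])/d["f"]; q=p.copy()
    for _ in range(30): q=p/(1+d["k1"]*(q**2).sum(1,keepdims=True))
    return -d["R"].T@d["t"], np.c_[q,np.ones(len(q))]@d["R"]
def onplane(d,uv,z):
    c,r=rays(d,uv); return c+r*((z-c[2])/r[:,2])[:,None]
def cloud(d):
    v,u=np.mgrid[:384,:512]; uv=np.c_[u.ravel(),v.ravel()]
    c,r=rays(d,uv); return (c+r*d["depth"].reshape(-1,1)).reshape(384,512,3)
def proj(d,P):
    q=np.atleast_2d(P)@d["R"].T+d["t"]; q=q[:,:2]/q[:,2:]; return q*(1+d["k1"]*(q**2).sum(1,keepdims=True))*d["f"]+[d["cx"],d["cy"]]
E
python3 - <<'E'
from h import *
ims=[]
for n in ["scene","side","wrist"]:
    d=cam(n); np.save(n,d,allow_pickle=True); ims.append(d["image"][:,:,::-1]); print(n,-d["R"].T@d["t"],d["k1"])
b=np.vstack([np.hstack(ims[:2])]); cv2.imwrite("pics/a.png",cv2.resize(b,(800,300))); cv2.imwrite("pics/a1.png",cv2.resize(ims[0],(800,600)))
cv2.imwrite("pics/w.png",ims[2])
s=ctrl.get_state(); print(s)
E
```

```text
pics
scene [-0.27014937  0.79891556  0.64654262] 0.045111023246933044
side [0.41929213 0.79151381 0.92514604] -0.11914964459237527
wrist [0.64966413 0.07281691 0.38311248] -0.06167861967073695
{'time': 0.15, 'joint_positions': array([ 0.01406136,  0.3216571 , -0.07010203,  1.45142551,  0.02264091,
        1.37080049, -0.05690742]), 'qd': array([-0.00061625, -0.00259111, -0.0007466 , -0.00295958, -0.0007037 ,
       -0.00093908,  0.00066797]), 'joint_torque': array([ 2.16972071e-04, -4.91794288e+01, -4.04079035e-01, -3.12878716e+01,
       -6.39387709e-02,  4.04033612e-02,  9.90178205e-05]), 'position': array([ 6.49566669e-01, -2.57466604e-05,  2.21694643e-01]), 'tool_rot': array([-2.22066320e+00, -2.22084267e+00,  1.80055155e-03]), 'ft_force': array([ 0.62580024, -0.12189159, -0.3045388 ]), 'torque': array([ 0.00695378, -0.01785412, -0.016397  ]), 'grip_force': 0.0, 'grip_width': 1.0005549354307117}
```

View pics/a1.png

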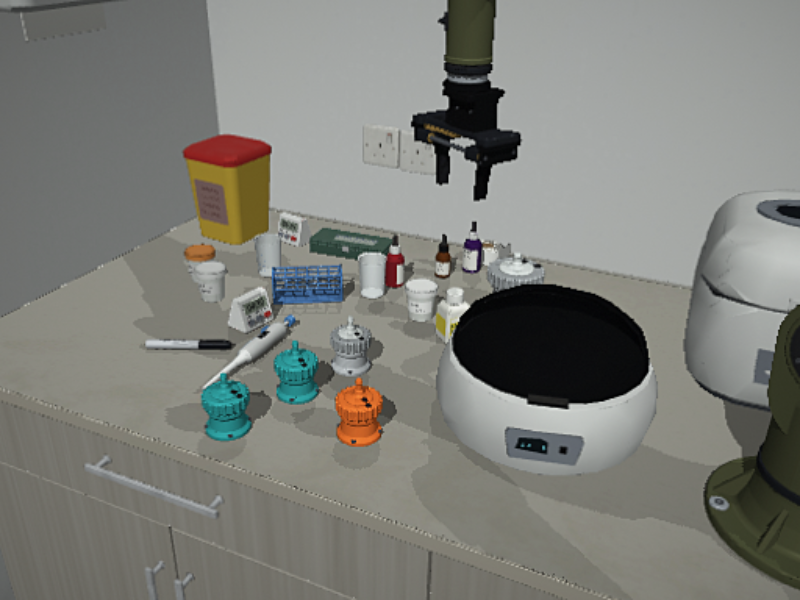

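View pics/w.png

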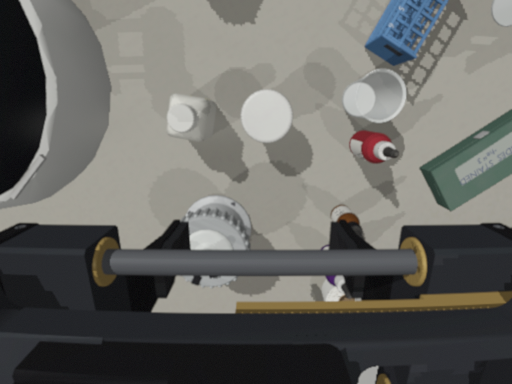

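The grey holder at scene (515,270), wrist (215,245) is the wide one: largest, steel-coloured. The one at scene (350,345) is narrow and grey, and the orange and two turquoise ones are decoys. I'll confirm in an enlarged crop and measure.

```bash
python3 - <<'E'
from h import *
L={n:np.load(n+".npy",allow_pickle=True).item() for n in ["scene","side","wrist"]}
for n,uv in [("wrist",(215,228)),("scene",(330,172))]:
    P=cloud(L[n]); print(n,P[uv[1],uv[0]])
c=onplane(L["wrist"],[(215,240)],.08)[0]; print(c)
p=proj(L["side"],c)[0]; print(p)
# depth points by height near c
for n in L:
    P=cloud(L[n]); m=(np.hypot(P[...,0]-c[0],P[...,1]-c[1])<.08)&(L[n]["depth"]>0)&(P[...,2]>.075)&(P[...,2]<.095)
    q=P[m]; print(n,m.sum(), q.min(0) if m.any() else 0,q.max(0) if m.any() else 0)
x,y=map(int,p); im=L["side"]["image"][:,:,::-1]; cr=im[max(0,y-50):y+50,max(0,x-65):x+65]; print(max(0,x-65),max(0,y-50),cr.shape)
a=cv2.resize(cr,None,fx=5,fy=5,interpolation=2)
cv2.imwrite("pics/b.png",a[:600,:800]); cv2.imwrite("pics/side.png",im)
E
```

```text
wrist [ 0.59822551 -0.05484357  0.07973322]
scene [ 0.57965718 -0.07652342  0.08308974]
[ 0.5975902  -0.06983175  0.08      ]
[291.25595035 116.87872029]
scene 442 [ 0.53915476 -0.12749069  0.07508141] [ 0.6356698  -0.03417879  0.09432431]
side 725 [ 0.54034771 -0.13420817  0.07519784] [ 0.63779972 -0.03344609  0.09454256]
wrist 2278 [ 0.55234821 -0.13595731  0.07502908] [ 0.63697541 -0.03662397  0.08895388]
226 66 (100, 130, 3)
```

View pics/b.png

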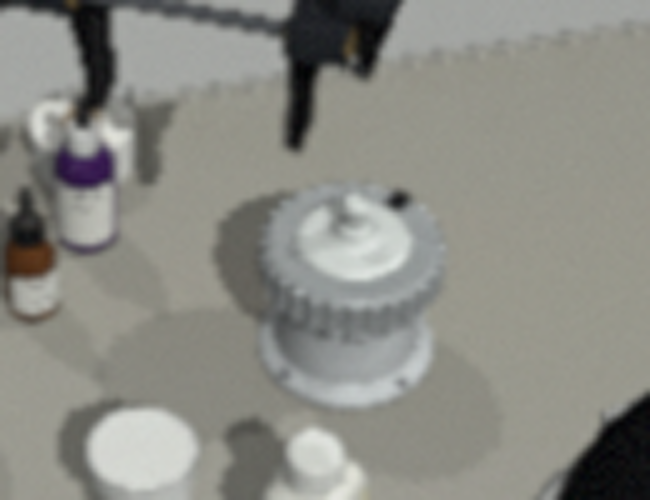

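View pics/side.png

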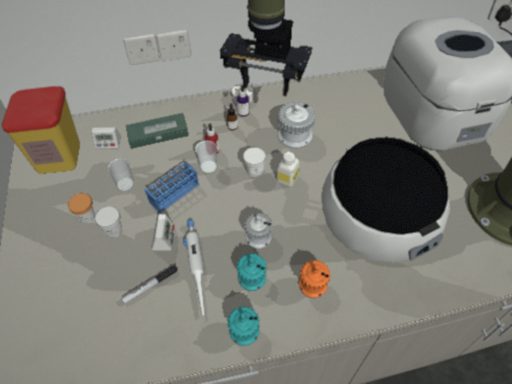

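```bash
python3 - <<'E'
from h import *
from scipy.optimize import least_squares
L={n:np.load(n+".npy",allow_pickle=True).item() for n in ["scene","side","wrist"]}
c=np.array([.588,-.0845]); allP=[]
for n in L:
    d=L[n];P=cloud(d); ok=d["depth"]>0
    r=np.hypot(P[...,0]-c[0],P[...,1]-c[1])
    if n=="side" or n=="wrist":
        m=ok&(r<.05)&(P[...,2]>.072)
        dark=m&(d["image"].max(2)<60)
        k,lab,st,ce=cv2.connectedComponentsWithStats(dark.astype(np.uint8))
        for i in range(1,k):
            if st[i,4]>=3: 
                w=onplane(d,ce[i],.082)[0][:2]; print(n,"dark",ce[i],st[i,4],P[lab==i].mean(0),"ang",np.degrees(np.arctan2(*(w-c)[::-1])),np.hypot(*(w-c)))
    if n!="wrist":
        m=ok&(P[...,2]>.076)&(P[...,2]<.084)&(r<.06); q=P[m][:,:2]
        h=cv2.convexHull(q.astype(np.float32))[:,0]
        print(n,"circ",least_squares(lambda p:np.hypot(*(h-p[:2]).T)-p[2],[*c,.05],loss="soft_l1",f_scale=.001).x)
    allP.append(P[ok])
    # visible table/things
A=np.vstack(allP); A=A[(A[:,2]>.02)&(A[:,2]<.19)]
B={}
xs=np.arange(.34,.86,.02); ys=np.arange(.16,-.36,-.02)
print("x",[f"{x*100:.0f}" for x in xs])
for y in ys:
    row=[]
    for x in xs:
        m=(abs(A[:,0]-x)<.01)&(abs(A[:,1]-y)<.01); row.append(f"{A[m,2].max()*1000:4.0f}" if m.sum()>1 else "   .")
    print(f"{y*100:4.0f}","".join(row))
E
```

```text
scene circ [ 0.58678045 -0.08132474  0.04811941]
side dark [305.2 105.6] 5 [ 0.57184506 -0.11996285  0.08297828] ang -113.62962647242769 0.03986518496657701
side circ [ 0.58820983 -0.08379585  0.04975649]
wrist dark [196.24 279.34] 50 [ 0.57278893 -0.1208627   0.08280159] ang -112.68734521059454 0.03996611185694416
wrist dark [212.5 276. ] 6 [ 0.59350839 -0.1138003   0.08637472] ang -81.69140465582612 0.03239125311045963
x ['34', '36', '38', '40', '42', '44', '46', '48', '50', '52', '54', '56', '58', '60', '62', '64', '66', '68', '70', '72', '74', '76', '78', '80', '82', '84']
  16  182 180 178 172 164 152 112   .   .   .   .   .   .   .   .   .   .   .   .   .   .   .  57  57  57  55
  14  182 183 179 175 169 156 121  58   .   .   .   .   .   .   .   .   .   .   .   .   .   .  55  58  57   .
  12  184 182 179 174 169 156 131  74   .   .   .   .   .   .   .   .   .   .   .   .   .  74  76  73   .   .
  10  183 181 179 174 169 158 132  81   .   .  57  67  67  55   .  64  64  63   .   .  73  74   .  74   .   .
   8  183 181 180 174 167 153 119   .   .   .  65  90  90  63  61  65  64  6
[... 1643 characters left out ...]
   .   .   .   .   .  30 168 189 189 188
 -24  190 130   .   .   .   .   .   .   .   .   .   .   .   .   .   .   .   .   .   .   . 190 190 189 164   .
 -26  189 189   .   .   .   .   .   .   .   .   .   .   .   .   .   .   .   .   . 187 189 189 152   .   .   .
 -28    . 190 182   .   .   .   .   .   .   .   .   .   .   .   .   .   . 185 189 190 188   .   .   .   .   .
 -30    . 190 189   .   .   .   .   .   .   .   .   .   .   .   . 116 190 189 189   .   .   .   .   .   .   .
 -32    .   . 190   .   .   .   .   .   .   .   .   .   .   . 189 190 190 183   .   .   .   .   .   .   .   .
 -34    .   . 187   .   .   .   .   .   .   .   .   . 187 190 190 189   .   .   .   .   .   .   .   .   .   .
```

The crop confirms it: the wide grey holder's ring top is at side (295,115), pointer at (305,106). Its axis is near (0.588, -0.084). Next I close the fingers and move to its -y side, where the wrist camera looks down on it.

```bash
python3 -m jog '[[[-45,-16,0,0,0,0,0],[-90,-32,0,0,0,0,0],[-135,-48,0,0,0,0,0],[-172,-62,0,0,0,0,0],[-172,-62,0,0,0,0,0],[-172,-62,0,0,0,0,0]]]' 20
cat > look.py <<'E'
from h import *
import sys
C=np.array([.588,-.0838])
d=cam("wrist"); P=cloud(d); s=ctrl.get_state()
print("t",s["time"],"tcp",s["position"].round(4),"F",s["ft_force"].round(1),"grip",s["grip_width"])
ok=d["depth"]>0; r=np.hypot(P[...,0]-C[0],P[...,1]-C[1])
dark=ok&(r<.052)&(P[...,2]>.077)&(P[...,2]<.094)&(d["image"].max(2)<70)
k,lab,st,ce=cv2.connectedComponentsWithStats(dark.astype(np.uint8))
for i in range(1,k):
    if st[i,4]>=8:
        z=np.median(P[lab==i][:,2]); w=onplane(d,ce[i],.087 if z>.0845 else .082)[0][:2]; v=w-C
        print("dark",ce[i].round(0),st[i,4],"z",z.round(4),"ang %.1f r %.4f"%(np.degrees(np.arctan2(v[1],v[0])),np.hypot(*v)))
if len(sys.argv)>1: cv2.imwrite("pics/%s.png"%sys.argv[1],d["image"][:,:,::-1])
np.save("last",d,allow_pickle=True)
E
python3 look.py c
```

```text
time: 0.75
position: [0.5874, -0.1732, 0.2224]
tool_rot: [-2.224, -2.218, -0.0]
ft_force: [-0.2, 0.7, 0.4]
grip_width: 0.54
grip_force: 0.0
t 0.8 tcp [ 0.5881 -0.1713  0.2223] F [-0.1  0.8  0.4] grip 0.49046414899255986
dark [266. 119.] 8 z 0.0867 ang -74.1 r 0.0236
dark [245. 139.] 10 z 0.083 ang -110.4 r 0.0456
```

View pics/c.png

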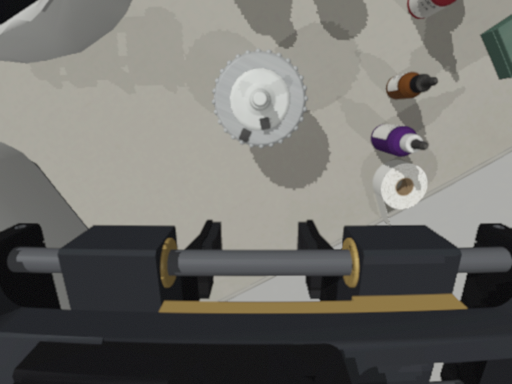

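The ring is seen fully: centre (260,98), index at (265,123), pointer at (245,135). Now I refine the centre and the angles.

```bash
sed -i 's/max(2)<70/max(2)<105/' look.py; python3 - <<'E'
from h import *
from scipy.optimize import least_squares
d=np.load("last.npy",allow_pickle=True).item(); P=cloud(d); C=[.588,-.0838]
r=np.hypot(P[...,0]-C[0],P[...,1]-C[1])
m=(r<.06)&(P[...,2]>.074)&(d["depth"]>0)
v,u=np.nonzero(m); h=cv2.convexHull(np.c_[u,v].astype(np.float32))[:,0]; w=onplane(d,h,.081)[:,:2]
print(least_squares(lambda p:np.hypot(*(w-p[:2]).T)-p[2],[*C,.05],loss="soft_l1",f_scale=.001).x)
m=(r<.045)&(d["image"].min(2)>185)&(P[...,2]>.08)
v,u=np.nonzero(m); h=cv2.convexHull(np.c_[u,v].astype(np.float32))[:,0]; w=onplane(d,h,.085)[:,:2]
print(least_squares(lambda p:np.hypot(*(w-p[:2]).T)-p[2],[*C,.03],loss="soft_l1",f_scale=.001).x)
E
python3 look.py
```

```text
[ 0.61323741 -0.16911477  0.13113142]
[ 0.58925188 -0.08718648  0.03092007]
t 0.85 tcp [ 0.5885 -0.1703  0.2223] F [ 0.3 -0.2  0.8] grip 0.44600725579235795
dark [264. 125.] 94 z 0.0866 ang -78.6 r 0.0271
dark [244. 137.] 101 z 0.0829 ang -112.1 r 0.0419
```

```bash
python3 -m jog '[[[0,0,40,0,0,0,0],[0,0,80,0,0,0,0],[0,0,120,0,0,0,0],[0,0,150,0,0,0,0],[0,0,162,0,0,0,0],[0,0,162,0,0,0,0],[0,0,162,0,0,0,0]]]' 20; python3 look.py d
```

```text
time: 1.55
position: [0.5895, -0.1715, 0.062]
tool_rot: [2.219, 2.222, 0.002]
ft_force: [-0.0, -0.8, 0.3]
grip_width: 0.007
grip_force: 0.0
t 1.6 tcp [ 0.5898 -0.1719  0.0627] F [0.2 1.1 0.6] grip 0.004061007468659566
dark [345. 118.] 31 z 0.079 ang -21.5 r 0.0462
dark [272. 141.] 731 z 0.0859 ang -75.0 r 0.0287
dark [338. 136.] 52 z 0.0789 ang -32.5 r 0.0474
dark [325. 152.] 54 z 0.0784 ang -44.4 r 0.0480
dark [226. 163.] 545 z 0.0827 ang -111.9 r 0.0421
dark [306. 166.] 42 z 0.0797 ang -58.4 r 0.0480
dark [288. 176.] 37 z 0.0789 ang -71.0 r 0.0484
dark [271. 180.] 16 z 0.0782 ang -81.6 r 0.0486
dark [248. 181.] 25 z 0.078 ang -95.2 r 0.0487
```

View pics/d.png

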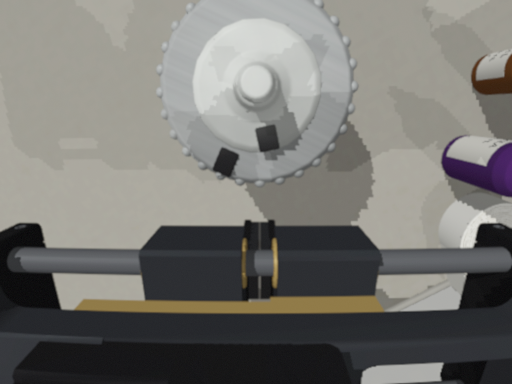

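```bash
python3 -m jog '[[[10,0,0,0,0,0,0],[20,0,0,0,0,0,0],[24,1,0,0,0,0,0],[26,3,0,0,0,0,0],[27,6,0,0,0,0,0],[27,9,0,0,0,0,0],[27,12,0,0,0,0,0],[27,15,0,0,0,0,0],[27,15,0,0,0,0,0]]]'; python3 look.py | grep -v "r 0.04[5-9]"
```

```text
time: 2.5
position: [0.6035, -0.1449, 0.0603]
tool_rot: [2.221, 2.222, 0.0]
ft_force: [-0.1, -1.0, -1.1]
grip_width: 0.009
grip_force: 0.3
t 2.55 tcp [ 0.6034 -0.1449  0.0604] F [-0.  -0.3 -0.4] grip 0.008702603604075002
dark [239. 162.] 81 z 0.0894 ang -62.9 r 0.0122
dark [242. 195.] 641 z 0.0859 ang -76.2 r 0.0280
dark [216. 215.] 375 z 0.0828 ang -100.1 r 0.0405
dark [247. 234.] 64 z 0.0824 ang -80.0 r 0.0515
```

```bash
python3 -m jog '[[[2,4,0,0,0,0,0],[2,8,0,0,0,0,0],[4,16,0,0,0,0,0],[7,24,0,0,0,0,0],[12,31,0,0,0,0,0],[18,37,0,0,0,0,0],[25,41.5,0,0,0,0,0],[32.5,45,0,0,0,0,0],[40.5,47,0,0,0,0,0]]]'; python3 look.py e | grep -v "r 0.04[5-9]"; python3 - <<'E'
from h import *
d=cam("side"); c=d["image"][66:166,226:356,::-1]; cv2.imwrite("pics/f.png",np.hstack([cv2.resize(c,(400,308)),cv2.resize(np.load("last.npy",allow_pickle=True).item()["image"][:,:,::-1],(400,308))]))
E
```

```text
time: 3.45
position: [0.6504, -0.1035, 0.0606]
tool_rot: [-2.221, -2.222, -0.0]
ft_force: [-0.2, -0.0, 0.5]
grip_width: 0.006
grip_force: 0.0
t 3.5 tcp [ 0.6507 -0.1013  0.0606] F [-0.5  0.9  0.1] grip 0.0054583651524876915
dark [155. 230.] 12 z 0.0902 ang -30.6 r 0.0099
```

View pics/f.png

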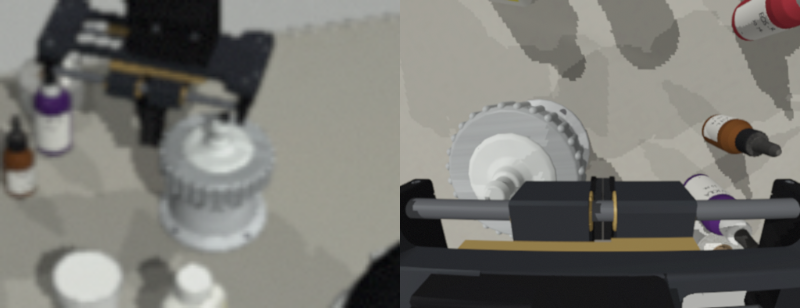

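```bash
python3 -m jog '[[[0,10,0,0,0,0,0],[-25,12,0,0,0,0,0],[-50,0,0,0,0,0,0],[-58,-30,0,0,0,0,0],[-58,-60,0,0,0,0,0],[-58,-75,0,0,0,0,0],[-58,-75,0,0,0,0,0]]]'; python3 look.py g | grep -v "r 0.04[5-9]"
```

```text
time: 4.25
position: [0.5734, -0.164, 0.0607]
tool_rot: [-2.224, -2.218, 0.002]
ft_force: [-0.2, 0.2, 0.5]
grip_width: 0.008
grip_force: 0.0
t 4.3 tcp [ 0.5751 -0.1635  0.061 ] F [0.7 0.8 0.2] grip 0.0069361122204922585
dark [300. 169.] 1300 z 0.0831 ang -80.5 r 0.0348
```

View pics/g.png

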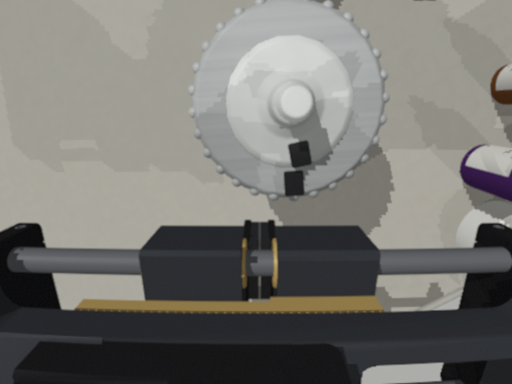

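The pointer is at (293,183) and the index at (300,153). The ring did turn with the flat face, but contact was lost on the arc, so my finger size or centre is off. I'll refine the centre and the angle readout.

```bash
cat > look.py <<'E'
from h import *
import sys
from scipy.optimize import least_squares
fit=lambda w,C,r:least_squares(lambda p:np.hypot(*(w-p[:2]).T)-p[2],[*C,r],loss="soft_l1",f_scale=.0005).x
C=np.array([.589,-.0868])
d=cam("wrist") if len(sys.argv)<3 else np.load("last.npy",allow_pickle=True).item(); P=cloud(d); s=ctrl.get_state()
print("t",s["time"],"tcp",s["position"].round(4),"F",s["ft_force"].round(1))
ok=(d["depth"]>0); v,u=np.mgrid[:384,:512]; uv=np.c_[u.ravel(),v.ravel()]
pl=lambda z:onplane(d,uv,z)[:,:2].reshape(384,512,2)
if len(sys.argv)>1:
    for z0,z1,zp,R in [(.070,.092,.081,.05),(.0835,.09,.085,.031)]:
        q=pl(zp); m=ok&(P[...,2]>z0)&(P[...,2]<z1)&(np.hypot(*np.moveaxis(q-C,2,0))<R+.006)
        m=cv2.morphologyEx(m.astype(np.uint8),cv2.MORPH_OPEN,np.ones((5,5)))
        h=cv2.findContours(m,0,1)[0]; h=max(h,key=cv2.contourArea); h=cv2.convexHull(h)[:,0]
        print("fit",fit(onplane(d,h,zp)[:,:2],C,R).round(4))
def bar(z,r0,r1,zz):
    w=pl(z)-C; r=np.hypot(w[...,0],w[...,1])
    m=ok&(d["image"].max(2)<75)&(r>r0)&(r<r1)&(abs(P[...,2]-zz)<.006)
    k,lab,st,ce=cv2.connectedComponentsWithStats(m.astype(np.uint8))
    if k<2: return None
    i=1+np.argmax(st[1:,4]); x=w[lab==i].mean(0); return np.degrees(np.arctan2(x[1],x[0])).round(1),np.hypot(*x).round(4),st[i,4]
print("index",bar(.087,.017,.032,.087),"pointer",bar(.082,.0325,.0475,.082))
if len(sys.argv)>1: cv2.imwrite("pics/%s.png"%sys.argv[1],d["image"][:,:,::-1])
np.save("last",d,allow_pickle=True)
E
python3 look.py h 1
```

```text
t 4.3 tcp [ 0.5751 -0.1635  0.061 ] F [0.7 0.8 0.2]
fit [ 0.5876 -0.0869  0.0482]
fit [ 0.5898 -0.0937  0.0219]
index (np.float64(-80.5), np.float64(0.0237), np.int32(472)) pointer (np.float64(-87.0), np.float64(0.039), np.int32(470))
```

```bash
python3 -m jog '[[[16,4,0,0,0,0,0],[18.5,8,0,0,0,0,0],[18.5,14,0,0,0,0,0],[18.5,20.5,0,0,0,0,0],[19,29,0,0,0,0,0],[21.5,37,0,0,0,0,0],[25,44.5,0,0,0,0,0],[29.5,51.5,0,0,0,0,0]]]'; python3 look.py
```

```text
time: 5.1
position: [0.6283, -0.1332, 0.0607]
tool_rot: [2.22, 2.22, 0.001]
ft_force: [0.1, -5.3, -0.2]
grip_width: 0.004
grip_force: 1.7
t 5.15 tcp [ 0.6298 -0.1316  0.0608] F [ 5.  -5.4 -0.9]
index (np.float64(-78.1), np.float64(0.0231), np.int32(395)) pointer (np.float64(-30.0), np.float64(0.0385), np.int32(414))
```

```bash
python3 -m jog '[[[6,6,0,0,0,0,0],[13,10.5,0,0,0,0,0],[20.5,14,0,0,0,0,0],[28.5,16.5,0,0,0,0,0],[29,28,0,0,0,0,0],[-15,25,0,0,0,0,0],[-35,-15,0,0,0,0,0],[-35,-60,0,0,0,0,0],[-35,-60,0,0,0,0,0]]]'; python3 look.py; python3 -c "
from h import *
s=ctrl.get_state(); print(s['position'])"
```

```text
time: 6.05
position: [0.5579, -0.1667, 0.0575]
tool_rot: [-2.217, -2.21, 0.009]
ft_force: [0.4, 0.6, -0.7]
grip_width: 0.006
grip_force: 0.0
t 6.1 tcp [ 0.5626 -0.166   0.0591] F [1.  0.1 0.1]
index (np.float64(-81.0), np.float64(0.0237), np.int32(514)) pointer (np.float64(10.4), np.float64(0.0382), np.int32(532))
[ 0.56258464 -0.16595027  0.05909335]
```

```bash
python3 -m jog '[[[0,-42,0,0,0,0,0],[46,-47,0,0,0,0,0],[55,-36,0,0,0,0,0],[55,-32,0,0,0,0,0],[48,-28.5,0,0,0,0,0],[41,-23.5,0,0,0,0,0],[35,-18,0,0,0,0,0],[30.5,-11,0,0,0,0,0],[27,-3.5,0,0,0,0,0]]]'; python3 look.py
```

```text
time: 7.0
position: [0.5624, -0.1436, 0.0604]
tool_rot: [-2.222, -2.221, 0.008]
ft_force: [-4.4, -6.5, -0.0]
grip_width: 0.002
grip_force: 3.8
t 7.05 tcp [ 0.5641 -0.1442  0.0606] F [-2.  -7.4 -0.1]
index (np.float64(-80.9), np.float64(0.0232), np.int32(423)) pointer (np.float64(71.8), np.float64(0.0387), np.int32(569))
```

```bash
python3 -m jog '[[[-2.5,8.5,0,0,0,0,0],[-3,16.5,0,0,0,0,0],[-3,24.5,0,0,0,0,0],[-3,32.5,0,0,0,0,0],[-2.5,41,0,0,0,0,0],[0,49,0,0,0,0,0],[3.5,56.5,0,0,0,0,0],[8,63.5,0,0,0,0,0],[14,69.5,0,0,0,0,0],[21,74,0,0,0,0,0]]]'; python3 look.py
```

```text
time: 8.05
position: [0.639, -0.1193, 0.0609]
tool_rot: [2.219, 2.221, 0.003]
ft_force: [2.9, -4.2, -1.4]
grip_width: 0.003
grip_force: 2.1
t 8.1 tcp [ 0.64   -0.1171  0.061 ] F [ 5.8 -2.6 -2.8]
index (np.float64(165.1), np.float64(0.0312), np.int32(39)) pointer (np.float64(168.8), np.float64(0.0395), np.int32(415))
```

```bash
python3 -m jog '[[[7.5,3.5,0,0,0,0,0],[15.5,5.5,0,0,0,0,0],[24,6.5,0,0,0,0,0],[22,20,0,0,0,0,0],[-25,18,0,0,0,0,0],[-48,-22,0,0,0,0,0],[-48,-70,0,0,0,0,0],[-48,-114,0,0,0,0,0],[-1,-119,0,0,0,0,0],[-1,-117,0,0,0,0,0]]]'; python3 look.py
```

```text
time: 9.1
position: [0.5188, -0.1122, 0.0606]
tool_rot: [-2.209, -2.226, -0.005]
ft_force: [1.4, 1.1, 0.0]
grip_width: 0.008
grip_force: 0.0
t 9.15 tcp [ 0.5204 -0.1149  0.061 ] F [0.8 0.3 0.4]
index (np.float64(-82.7), np.float64(0.019), np.int32(116)) pointer (np.float64(-166.3), np.float64(0.0367), np.int32(34))
```

```bash
python3 -m jog '[[[8.5,14.5,0,0,0,0,0],[1,18,0,0,0,0,0],[-6,23,0,0,0,0,0],[-12,28.5,0,0,0,0,0],[-16.5,35.5,0,0,0,0,0],[-20,43,0,0,0,0,0],[-22.5,51.5,0,0,0,0,0],[-23,59.5,0,0,0,0,0],[-23,67.5,0,0,0,0,0],[-23,75.5,0,0,0,0,0]]]'; python3 look.py
```

```text
time: 10.15
position: [0.5963, -0.1453, 0.0603]
tool_rot: [2.221, 2.22, -0.002]
ft_force: [-2.5, -5.8, -1.0]
grip_width: 0.005
grip_force: 2.6
t 10.2 tcp [ 0.5978 -0.1452  0.0604] F [ 1.3 -6.6 -2.4]
index (np.float64(-79.6), np.float64(0.0233), np.int32(424)) pointer (np.float64(-69.9), np.float64(0.0386), np.int32(420))
```

```bash
python3 -m jog '[[[0.5,8.5,0,0,0,0,0],[3,16.5,0,0,0,0,0],[6.5,24,0,0,0,0,0],[11,31,0,0,0,0,0],[17,37,0,0,0,0,0],[24,41.5,0,0,0,0,0],[31.5,45,0,0,0,0,0],[39.5,47.5,0,0,0,0,0],[48,48,0,0,0,0,0],[47,62,0,0,0,0,0]]]'; python3 look.py
```

```text
time: 11.2
position: [0.6575, -0.0921, 0.061]
tool_rot: [-2.216, -2.223, -0.004]
ft_force: [0.4, 0.1, 0.9]
grip_width: 0.005
grip_force: 0.0
t 11.25 tcp [ 0.6599 -0.0927  0.061 ] F [ 2.6 -0.3 -0.2]
index (np.float64(-85.2), np.float64(0.0225), np.int32(97)) pointer (np.float64(21.8), np.float64(0.0391), np.int32(361))
```

```bash
python3 -m jog '[[[-47,0,0,0,0,0,0],[-72,-38,0,0,0,0,0],[-72,-84,0,0,0,0,0],[-72,-90,0,0,0,0,0],[-72,-90,0,0,0,0,0]]]'; python3 look.py
```

```text
time: 11.75
position: [0.5664, -0.1673, 0.0607]
tool_rot: [-2.22, -2.22, -0.001]
ft_force: [0.6, -0.3, 0.5]
grip_width: 0.002
grip_force: 0.0
t 11.8 tcp [ 0.5684 -0.1671  0.0613] F [0.7 0.1 1.2]
index (np.float64(-80.8), np.float64(0.0237), np.int32(485)) pointer (np.float64(21.0), np.float64(0.0383), np.int32(521))
```

```bash
python3 -m jog '[[[0,-43,0,0,0,0,0],[47,-48,0,0,0,0,0],[56,-37,0,0,0,0,0],[56.5,-33,0,0,0,0,0],[49,-29.5,0,0,0,0,0],[42,-24.5,0,0,0,0,0],[36,-19,0,0,0,0,0],[31.5,-12,0,0,0,0,0],[28,-4.5,0,0,0,0,0],[25.5,4,0,0,0,0,0]]]'; python3 look.py
```

```text
time: 12.8
position: [0.5727, -0.1443, 0.0605]
tool_rot: [2.221, 2.221, -0.0]
ft_force: [-2.1, -2.5, 0.7]
grip_width: 0.005
grip_force: 1.1
t 12.85 tcp [ 0.5743 -0.1444  0.0607] F [ 1.3 -3.8 -3.3]
index (np.float64(-80.4), np.float64(0.0233), np.int32(426)) pointer (np.float64(87.8), np.float64(0.0413), np.int32(341))
```

```bash
python3 -m jog '[[[-0.5,8,0,0,0,0,0],[-0.5,16,0,0,0,0,0],[-0.5,24,0,0,0,0,0],[0,32.5,0,0,0,0,0],[2.5,40.5,0,0,0,0,0],[6,48,0,0,0,0,0],[10.5,55,0,0,0,0,0],[16.5,61,0,0,0,0,0],[23.5,65.5,0,0,0,0,0],[31,69,0,0,0,0,0]]]'; python3 look.py
```

```text
time: 13.85
position: [0.6444, -0.113, 0.0616]
tool_rot: [2.217, 2.217, 0.007]
ft_force: [3.3, -2.1, -0.3]
grip_width: 0.002
grip_force: 1.5
t 13.9 tcp [ 0.6444 -0.1099  0.0616] F [ 3.7 -1.4 -0.4]
index (np.float64(-177.2), np.float64(0.031), np.int32(56)) pointer (np.float64(-174.8), np.float64(0.0395), np.int32(376))
```

```bash
python3 -m jog '[[[0,14,0,0,0,0,0],[-34,12,0,0,0,0,0],[-56.5,-27,0,0,0,0,0],[-56.5,-73,0,0,0,0,0],[-56.5,-73,0,0,0,0,0],[-56.5,-73,0,0,0,0,0]]]'; python3 look.py
```

```text
time: 14.5
position: [0.5679, -0.1678, 0.0611]
tool_rot: [2.221, 2.221, 0.004]
ft_force: [0.3, 0.4, -0.2]
grip_width: 0.003
grip_force: 0.0
t 14.55 tcp [ 0.5695 -0.1677  0.0616] F [ 1.4 -0.8  0.6]
index (np.float64(-80.8), np.float64(0.0237), np.int32(483)) pointer (np.float64(-174.1), np.float64(0.0399), np.int32(501))
```

```bash
python3 -m jog '[[[0,-43,0,0,0,0,0],[47,-48,0,0,0,0,0],[56,-37,0,0,0,0,0],[56.5,-33,0,0,0,0,0],[49,-29.5,0,0,0,0,0],[42,-24.5,0,0,0,0,0],[36,-19,0,0,0,0,0],[31.5,-12,0,0,0,0,0],[28,-4.5,0,0,0,0,0],[25.5,4,0,0,0,0,0]]]'; python3 look.py
```

```text
time: 15.55
position: [0.573, -0.1441, 0.0607]
tool_rot: [2.221, 2.221, 0.001]
ft_force: [-1.9, -1.9, 0.9]
grip_width: 0.007
grip_force: 1.7
t 15.6 tcp [ 0.5745 -0.1442  0.0608] F [ 0.8 -3.5 -2.4]
index (np.float64(-80.4), np.float64(0.0232), np.int32(420)) pointer (np.float64(-107.8), np.float64(0.0396), np.int32(444))
```

```bash
python3 -m jog '[[[0,4,0,0,0,0,0],[-0.5,8,0,0,0,0,0],[-0.5,11,0,0,0,0,0],[-0.5,14,0,0,0,0,0],[-0.5,17,0,0,0,0,0],[-0.5,18,0,0,0,0,0],[-0.5,18,0,0,0,0,0],[-0.5,18,0,0,0,0,0]]]'; python3 look.py
```

```text
time: 16.4
position: [0.59, -0.1456, 0.0608]
tool_rot: [2.22, 2.219, -0.001]
ft_force: [-1.0, -5.3, -0.8]
grip_width: 0.008
grip_force: 2.6
t 16.45 tcp [ 0.5901 -0.1456  0.0608] F [-1.3 -6.6 -1.4]
index (np.float64(-79.9), np.float64(0.0233), np.int32(418)) pointer (np.float64(-89.0), np.float64(0.0398), np.int32(473))
```

```bash
python3 -m jog '[[[0,2,0,0,0,0,0],[0,4,0,0,0,0,0],[0,6,0,0,0,0,0],[0,7.5,0,0,0,0,0],[0,7.5,0,0,0,0,0],[0,7.5,0,0,0,0,0]]]'; python3 look.py
```

```text
time: 17.05
position: [0.5979, -0.1448, 0.0609]
tool_rot: [2.22, 2.22, 0.001]
ft_force: [-0.2, -4.4, -0.5]
grip_width: 0.009
grip_force: 2.5
t 17.1 tcp [ 0.5979 -0.1448  0.0609] F [-0.4 -5.6 -1.8]
index (np.float64(-79.6), np.float64(0.0233), np.int32(422)) pointer (np.float64(-81.3), np.float64(0.0393), np.int32(450))
```

Now back off straight (-y) and check from the clear pose.

```bash
python3 -m jog '[[[-10,0,0,0,0,0,0],[-25,-5,0,0,0,0,0],[-25,-5,0,0,0,0,0],[-25,-5,0,0,0,0,0],[-25,-5,0,0,0,0,0]]]'; python3 look.py z; python3 - <<'E'
import cv2
i=cv2.imread("pics/z.png"); cv2.imwrite("pics/z2.png",cv2.resize(i[0:220,120:400],None,fx=2.5,fy=2.5))
E
```

```text
time: 17.6
position: [0.5922, -0.1683, 0.0606]
tool_rot: [-2.221, -2.222, -0.001]
ft_force: [0.3, -0.7, 0.0]
grip_width: 0.006
grip_force: 0.0
t 17.65 tcp [ 0.5922 -0.1681  0.0606] F [-0.4 -0.3 -0.1]
fit [ 0.5881 -0.087   0.0483]
fit [ 0.5898 -0.0941  0.022 ]
index (np.float64(-79.9), np.float64(0.0237), np.int32(462)) pointer (np.float64(-81.0), np.float64(0.0388), np.int32(463))
```

View pics/z2.png

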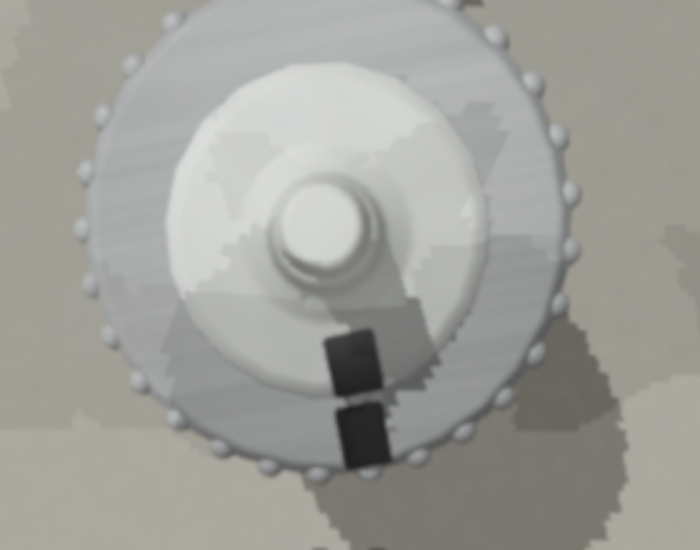

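The bars are in line: index at (352,363) and pointer at (362,435) in the crop, within about 1–2°. The tracked angle ran -35° → 50 → 91 → 152 → 249 → 371 → 462 → 528 → 626 → 719°, which is two turns past the first meeting. Handing in.

```bash
python3 -c "
from bench import ctrl
print(ctrl.close_job())"
```

```text
the job is handed in; nothing more can be done
None
```

I loosened the wide ring anticlockwise to the index and then two full turns more, leaving the pointer within about 1–2° of the index; the job was handed in at about 18 s, with the fingers clear of the ring and no pass or fail result returned.

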